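Tap jammed test pieces out of a tilted flask

TASK

Lift the loose blue cover off the two pins of the white flask stand and set it down flat, handle up, in the middle of the black mat without dropping it. Then, with closed fingers, give the upper side of the flask's bulb short sharp taps from above, firm enough to make the sprung flask jump but never hard enough to crack the glass, until both ceramic pieces jammed in the neck have dropped into the steel bowl on the scale. Do not touch the pieces, and leave the bowl, the brown bottle, the beaker and the timer where they stand.

Things in the scene. Friction and masses are not known exactly. Their poses are not given: they have to be found in the camera images.
- stand: White painted metal stand fixed to the bench: base plate 200 x 134 x 12 mm and two upright cheeks (glazed white frames 150 mm long, 10 mm thick, tops 208 mm above the bench, 114 mm clear between them, centred at x = -30 mm) with the flask between them. Origin on the bench under the middle of the flask's holder, z up, x towards the flask's mouth. A steel pin of 8 mm diameter rises 14 mm from the middle of each cheek's top.
- cover: Loose blue cover plate, 170 mm (its x) x 150 mm (its y) x 6 mm, 0.22 to 0.37 kg, lying level on the cheek tops with two 12 mm holes over the pins; rises 14 mm to be free. Origin at the centre of its underside, z up. On top, a steel bow handle.
- cover_handle (a point): Middle of the handle's grip bar: a level round steel bar of 12 mm diameter and 90 mm length along the cover's x, its centreline 42 mm above the cover's underside (30 mm of free space under the bar).
- mat: Black rubber mat 200 x 200 x 3 mm fixed on the bench, free of clutter, where the cover is to be laid. Origin at the centre of its underside.
- flask_tap (a point): Where to tap: point on the uppermost line of the glass bulb, between the cheeks, 18 mm below their tops and reachable from straight above once the cover is off. The bulb is a glass cylinder of 76 mm diameter, about 90 mm long, its axis tilted 20 degrees with the mouth down; so the glass here slopes 20 degrees, falling towards the mouth.
- flask: The flask, 190 mm, 0.32 kg, on a sprung slide (origin 80 mm above the stand's origin). Pushed from above it gives 4.5 mm down and as far back, at about 5 N, 11 N at its hard stop. Let go quickly, it springs up and forward; that jolt shifts the pieces 5 to 30 mm. Quick push of 3 to 5 mm and quick retreat (0.15 m/s) work, slow ones do not. 3 to 10 taps, a moment apart. Force limit 60 N.
- flask_mouth (a point): Centre of the mouth of the clear neck (43 mm outside, 35 mm inside diameter, 85 mm long, in line with the bulb), above the bowl.
- piece0: Front reddish ceramic cylinder, 30 mm diameter, 34 mm long, about 60 g, jammed in the neck with its front end 8 mm inside the mouth. Origin at its centre.
- piece1: Second, orange ceramic cylinder of the same size, 4 mm behind the first. Origin at its centre.
- cup: Loose round steel weighing bowl, 136 mm across the rim, 48 mm high, 0.30 kg, standing on the scale under the flask's mouth. Origin at the centre of its underside, z up.
- scale: Flat black bench scale fixed on the bench under the bowl, 160 x 190 mm, its steel pan 15 mm above the bench. Origin on the bench under the pan's centre.
- reagent: Bystander: brown glass reagent bottle, 60 mm diameter, 130 mm high. Origin at the centre of its underside.
- beaker: Bystander: glass beaker, 70 mm diameter, 90 mm high. Origin at the centre of its underside.
- timer: Bystander: black and orange bench timer, 52 x 104 x 55 mm. Origin at the centre of its underside.
Things that resemble listed ones, but are neither listed nor needed, are in the scene too. Of the things like the cover, leave any that is orange or yellow; of the rest the smaller one is meant.

How it is judged (in metres and radians):
On the way, in this order (a step that is already met when the one before it is completed fails the run):
1. the cover has been laid flat on the mat and let go (horizontal distance between cover and mat below 0.06 m and height (world z) of cover below 0.012 m and angle between cover's own z axis and vertical below 0.06 rad and contact force between the fingers and cover below 0.1 N), for 0.2 s.
2. the flask has been tapped and a first piece has dropped into the bowl (((horizontal distance between piece0 and cup below 0.055 m and z of piece0 in the frame of cup between 0.005 and 0.062 m) or (horizontal distance between piece1 and cup below 0.055 m and z of piece1 in the frame of cup between 0.005 and 0.062 m))), for 0.2 s.
At the end, for the whole second after the job is handed in: The cover lies flat on the mat (within 3.5 degrees, handle up, its centre within 60 mm of the mat's centre, underside less than 12 mm above the bench) and both pieces rest in the upright bowl (centres within 55 mm of the bowl's axis and 5 to 62 mm above its underside) (horizontal distance between cover and mat below 0.06 m and height (world z) of cover below 0.012 m and angle between cover's own z axis and vertical below 0.06 rad and horizontal distance between each of piece0, piece1 and cup below 0.055 m and z of piece0 in the frame of cup between 0.005 and 0.062 m and z of piece1 in the frame of cup between 0.005 and 0.062 m and linear speed of cover below 0.02 m/s and linear speed of each of piece0, piece1 below 0.05 m/s and angle between cup's own z axis and vertical below 0.12 rad); the robot touches nothing.
It fails at once if the glass flask is struck or pressed with more than 60 N (contact force between any of the fingers, the arm and flask above 60 N).
It fails at once if the robot touches a piece (contact force between any of the fingers, the arm and piece0 above 0.3 N or contact force between any of the fingers, the arm and piece1 above 0.3 N).
It fails at once if the cover is dropped (falls freely faster than 0.5 m/s) (linear speed of cover above 0.5 m/s and contact force between the fingers and cover below 0.1 N).
It fails at once if the bowl is pushed more than 40 mm (distance of cup from where it was at the start of the episode above 0.04 m).
It fails at once if a bystander (brown bottle, beaker or timer) is moved more than 30 mm (distance of any of reagent, beaker, timer from where it was at the start of the episode above 0.03 m).
It also fails if it takes over 58 s, if anything falls off the work surface, if the arm or the gripper's body presses on something with over 40 N, if the wrist force passes 120 N, or if a joint passes its speed limit or range.

ROBOT

A 6-joint arm with a two-finger parallel gripper is mounted at the origin on the work surface. World frame = base frame: x ahead of the robot, y to its left, z up, the work surface at z = 0. Lengths are in mm, angles in rad, forces in N, time in s.
With the tool pointing down it reaches from about 275 to 750 mm from the base axis. Payload 10.2 kg.
Tool frame: the origin (TCP) lies on the centre line of the jaws, within the pads' length; the fingertips stand 17 mm ahead of it and the grasp point (between the pads) lies 2 mm behind it (ctrl.tip_extent is the distance from the TCP to the fingertips, in mm); z points along the fingers, y is the line along which they close (so a half turn about z gives the same grasp; the last joint's range is limited). The gripper opens to 85 mm and grips with 20 to 120 N. Pads are 22 mm wide; open, the fingers measure 114 mm over their backs; the gripper's body (76 mm by 85 mm) begins 54 mm behind the grasp point. The pads swing forward as they close: fully open they stand 13 mm farther back than shut.
Start: joints at [0.898, 0.313, 1.498, -0, 1.331, -0.223], TCP at [228.275, 472.781, 248.294] pointing down, gripper open.
Joint ranges: [-2.94, 2.94], [-0.97, 2.17], [0.19, 2.56], [-1.23, 4.37], [0.02, 3.11], [-2.88, 2.88]. Speed limits (rad/s): [2.39, 2.39, 3.01, 3.14, 3.14, 3.14].

INTERFACE

Orientations are given as a unit quaternion [w, x, y, z].
In Python, from rig import sensors, capture, ctrl, cut_out, place_of gives the robot as it stands.
- The arm moves only by the shell command python3 -m jog 'ROWS' [FORCE]. ROWS is JSON, a list of rows, each a list of 3 entries, a list of its own where there are three numbers: the shift along the world's x, y, z in mm, then the turn, a rotation vector about the world's x, y, z in degrees, then the closure, from 0 (fully open) to 1 (shut). A call has exactly 8 rows; each row is the pose to reach, as a shift and turn from the pose commanded when the call began; what a row does not reach only later rows make up. A row lasts 1/12 s, in which the tool goes at most 41.7 mm and 7.16 degrees, less where a joint would pass 70% of its speed; a pose out of reach is approached as far as the arm can. A call with a gripper value outside its range is refused whole. The fingers move at their own pace and stop on an object; FORCE is the grip in N (left out, the last holds). Time passes only in rows, so rows that repeat a pose let the fingers close, or fill a call up. It gives the time, the measured TCP pose, the force and the opening at its end, in the units of the state.
- sensors.sense(): the state, without advancing time (a new reading comes with each control period).
- capture(name): name is "side" or "top" or "wrist"; returns a dict with "color" (480x640x3 uint8, blue, green, red), "z_map" (480x640 float32, mm along the optical axis (not along the pixel's ray), 0 where there is no reading), "camera_matrix" (3x3 intrinsics, pixels), "R" (3x3) and "t" (3): a world point X has camera coordinates R X + t. Camera axes: x right, y down, z forward; pixel columns grow to the right and rows downward; lengths in mm; the calibration is good to about 2 mm. A picture is of the moment at which its call begins.
- ctrl.finish_job(): hands the job in, once; it reports no verdict.
Trained networks look in a picture, given as the dict that the camera call returned (one of the last four; its "shot" number tells which), for a name from the list of things; names that differ only in an ending like _2 or _b are one class to them, and where a whole thing is asked for, a point or a joint stands for the part that bears it (a point fixed in the world has none). Each returns a list of dicts, best first, with "p" (0 to 1); they miss things now and then, are a little off and sometimes report something else, mostly with a low value. They report only what shows in the picture. A call takes as long as a camera call. They do not tell look-alikes from the thing itself.
- cut_out(picture, query): "region" (480x640 bool, what is visible of it) and "box" ([left, top, right, bottom] in pixels, round what is visible of it).
- place_of(picture, query): "centre" ([row, column] in pixels: a listed point, or the origin of a listed thing).
The state is a dict: "time_s": time; "joints": joint angles; "dq": joint speeds; "tau": joint torques, N m; "eef_pos": TCP position; "ee_rot": TCP orientation; "force": force on the tool from outside, world axes, zero at the start; "wrist_torque": the same for the moment, N m; "grip_width": opening from 0.0 (shut) to 1.0 (fully open).
Only numpy, scipy, OpenCV 4.12 (cv2) and the standard library are available. Lean on these libraries where they do the work, as an engineer would, in place of code of your own. Each camera call takes 0.05 s, during which the arm holds its last target. There are 200 camera calls.

## Working session

There is one attempt and no reset: what is moved stays moved. The work goes in short steps, Python scripts to look and compute and a shell command to move; the robot and the scene stay as the last step left them, time stands still between calls to the robot, and variables do not carry over. Pictures are saved under pics/ and viewed, on a budget of 10 in all, crops included, one or two more only if the job needs it, and the job is handed in when it is done.

```bash
mkdir -p pics; ls; cat > h.py <<'E'
import numpy as np, cv2
from rig import sensors, capture, ctrl, cut_out, place_of
def world(p,u,v,z=None):
    K=p["camera_matrix"]; R=np.array(p["R"]); t=np.array(p["t"])
    d=np.linalg.inv(K)@np.array([u,v,1.0])
    if z is None: z=p["z_map"][int(round(v)),int(round(u))]
    return R.T@(d*z-t)
def onplane(p,u,v,h):
    K=p["camera_matrix"]; R=np.array(p["R"]); t=np.array(p["t"])
    d=R.T@(np.linalg.inv(K)@np.array([u,v,1.0])); c=-R.T@t
    return c+d*(h-c[2])/d[2]
E
python3 - <<'E'
from h import *
s=sensors.sense();print(s["time_s"],s["eef_pos"],s["ee_rot"],s["force"],s["grip_width"])
ims=[]
for n in ("top","side"):
    p=capture(n); im=p["color"].copy()
    print(n,"cam at",-np.array(p["R"]).T@p["t"])
    for q in ("cover","cover_handle","mat","flask_tap","flask_mouth","cup","stand","reagent","beaker","timer"):
        for r in place_of(p,q)[:4]:
            v,u=r["centre"]
            print(q,round(r["p"],2),round(u),round(v),np.round(world(p,u,v)))
            cv2.circle(im,(int(u),int(v)),3,(0,0,255),-1); cv2.putText(im,q[:9],(int(u)+4,int(v)),0,.4,(0,0,255),1)
    cv2.imwrite(f"pics/{n}0.png",im)
E
```

```text
pics
0.0 [228.12067036 472.59894037 247.74318509] [-2.73221275e-04  2.22999334e-01  9.74818396e-01 -5.62831842e-04] [-0.25111738 -0.67067918 -0.06460525] 1.0027816200818949
top cam at [ 411.94443553   78.31671811 1399.1984573 ]
cover 0.83 274 214 [535. 167. 253.]
cover 0.78 247 332 [232. 250.  60.]
cover 0.67 173 196 [604. 465.  44.]
cover 0.64 452 144 [ 775. -333.    3.]
cover_handle 0.89 275 212 [538. 164. 257.]
cover_handle 0.77 455 142 [ 766. -328.   56.]
cover_handle 0.6 171 192 [614. 473.  45.]
cover_handle 0.56 244 333 [228. 256.  68.]
mat 0.98 447 242 [ 484. -317.    3.]
flask_mouth 0.83 328 217 [541.  34. 122.]
cup 0.94 335 223 [536.  10.  18.]
beaker 0.63 363 132 [804. -70.   8.]
timer 0.64 240 157 [715. 280.  49.]
side cam at [  406.19804701 -1095.17235408  1008.81737934]
cover 0.93 460 399 [ 771. -334.    3.]
cover 0.91 330 209 [532. 156. 211.]
cover 0.68 227 254 [228. 255.   7.]
cover_handle 0.97 330 192 [533. 171. 255.]
cover_handle 0.93 462 382 [ 768. -330.   59.]
mat 0.75 332 406 [  406. -1095.  1009.]
flask_tap 0.62 329 213 [526. 137. 209.]
flask_mouth 0.91 339 272 [543.  44.  83.]
cup 0.56 338 303 [536.  -5.  18.]
cup 0.3 330 195 [537. 207. 224.]
stand 0.81 332 274 [527.  69.  56.]
reagent 0.73 274 218 [375. 424.  18.]
beaker 0.72 445 315 [798. -99.  34.]
timer 0.82 383 242 [703. 246.  23.]
```

View pics/top0.png

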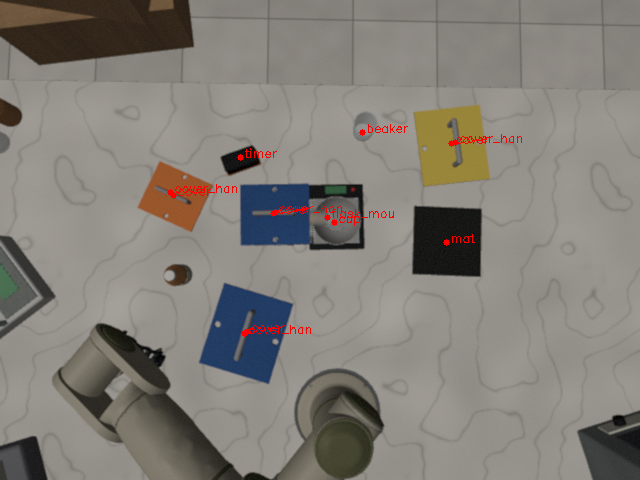

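View pics/side0.png

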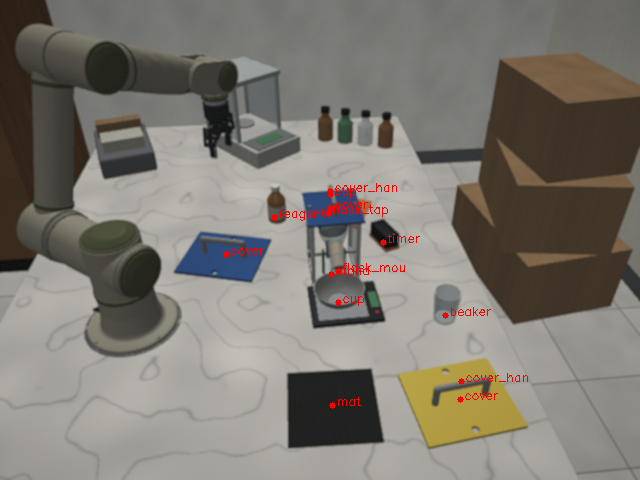

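```bash
cat >> h.py <<'E'
def cloud(p,x0,x1,y0,y1,z0,z1):
    K=p["camera_matrix"];v,u=np.nonzero(p["z_map"]>0);z=p["z_map"][v,u]
    P=(np.linalg.inv(K)@np.stack([u,v,np.ones_like(u)])*z).T
    P=(P-np.array(p["t"]))@np.array(p["R"])
    m=(P>[x0,y0,z0]).all(1)&(P<[x1,y1,z1]).all(1)
    return P[m]
def bar(P):
    (cx,cy),(w,h),a=cv2.minAreaRect(P[:,:2].astype(np.float32))
    d=np.cov(P[:,:2].T); e,V=np.linalg.eigh(d)
    print("n",len(P),"mean",P.mean(0).round(1),"rect",round(cx,1),round(cy,1),round(w),round(h),round(a,1),"axis deg",np.degrees(np.arctan2(V[1,1],V[0,1])).round(1),"zmax",P[:,2].max().round(1))
E
python3 - <<'E'
from h import *
from scipy.spatial.transform import Rotation as Ro
for n in ("top","side"):
    p=capture(n)
    print(n);bar(cloud(p,430,640,60,260,236,275)); bar(cloud(p,430,640,60,280,200,222)); 
    r=cut_out(p,"mat")[0]["region"]; v,u=np.nonzero(r)
    Q=np.array([onplane(p,a,b,3) for a,b in zip(u[::10],v[::10])]); bar(Q)
w,x,y,z=sensors.sense()["ee_rot"]; print(Ro.from_quat([x,y,z,w]).as_matrix().round(3))
E
```

```text
top
n 212 mean [538.8 168.3 253.4] rect 538.9 169.2 12 100 1.6 axis deg 91.1 zmax 259.5
n 3976 mean [538.2 169.1 213.1] rect 538.9 168.8 150 170 1.5 axis deg 90.8 zmax 221.7
n 468 mean [ 488.  -314.8    3. ] rect 488.1 -316.1 199 199 87.9 axis deg 152.7 zmax 3.0
side
n 106 mean [538.  156.9 249.5] rect 538.6 163.1 12 105 1.3 axis deg 92.0 zmax 254.7
n 1869 mean [537.8 156.6 210.7] rect 538.5 167.4 151 178 1.4 axis deg 93.4 zmax 221.5
n 684 mean [ 486.4 -328.3    3. ] rect 486.8 -319.8 202 200 87.9 axis deg 46.7 zmax 3.0
[[-0.901  0.435  0.   ]
 [ 0.435  0.901  0.   ]
 [-0.     0.    -1.   ]]
```

```bash
python3 -m jog '[[[10,-10,35],[0,0,-7],0],[[35,-34,70],[0,0,-14],0],[[62,-60,72],[0,0,-21],0],[[90,-88,72],[0,0,-28],0],[[118,-116,72],[0,0,-35],0],[[146,-144,72],[0,0,-42],0],[[174,-171,72],[0,0,-49],0],[[200,-196,72],[0,0,-56],0]]' 60
python3 -m jog '[[[28,-27,0],[0,0,-6.8],0],[[56,-54,0],[0,0,-6.8],0],[[84,-82,0],[0,0,-6.8],0],[[102,-100,0],[0,0,-6.8],0],[[110,-108,0],[0,0,-6.8],0],[[110,-108,0],[0,0,-6.8],0],[[110,-108,0],[0,0,-6.8],0],[[110,-108,0],[0,0,-6.8],0]]'
python3 - <<'E'
from h import *
from scipy.spatial.transform import Rotation as Ro
s=sensors.sense();w,x,y,z=s["ee_rot"]; print(s["time_s"],s["eef_pos"],Ro.from_quat([x,y,z,w]).as_matrix().round(3),s["joints"])
p=capture("wrist"); im=p["color"].copy()
bar(cloud(p,430,640,60,260,236,275))
for r in place_of(p,"cover_handle")[:2]:
    v,u=r["centre"];print(r["p"],u,v,onplane(p,u,v,250))
cv2.imwrite("pics/w1.png",im)
E
```

```text
time_s: 1.97
eef_pos: [429.5, 274.9, 320.5]
ee_rot: [0.0, 0.657, 0.754, 0.0]
force: [-0.3, -0.1, 0.5]
grip_width: 1.001
time_s: 2.63
eef_pos: [537.4, 170.0, 320.6]
ee_rot: [-0.0, 0.698, 0.716, 0.0]
force: [-0.6, 0.7, 0.3]
grip_width: 1.002
2.6333 [537.40529511 169.99779822 320.55301612] [[-0.026  1.     0.   ]
 [ 1.     0.026  0.   ]
 [ 0.     0.    -1.   ]] [9.84087621e-02 3.62365899e-01 1.24332785e+00 3.15918016e-04
 1.53579118e+00 7.20639583e-02]
n 3774 mean [539.6 175.1 254.1] rect 539.8 169.9 12 101 1.7 axis deg 91.7 zmax 257.4
0.72 320.8 269.6 [539.85355892 167.06682412 250.        ]
```

View pics/w1.png

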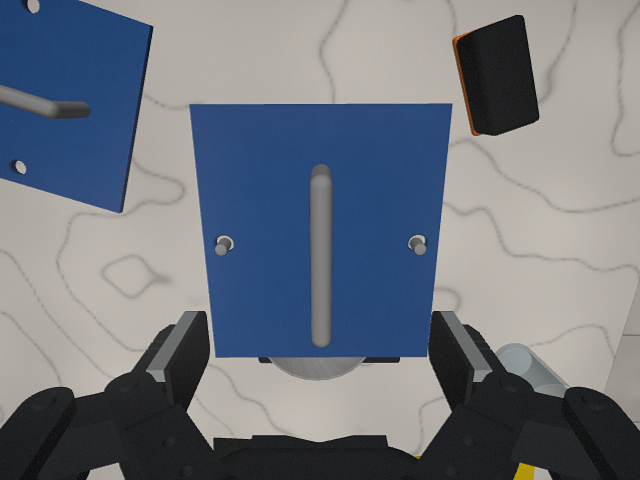

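```bash
python3 -m jog '[[[1,-0.5,-18],[0,0,0],0],[[2,-1,-42],[0,0,0],0],[[2,-1,-62],[0,0,0],0.3],[[2,-1,-73],[0,0,0],0.5],[[2,-1,-73],[0,0,0],1],[[2,-1,-73],[0,0,0],1],[[2,-1,-73],[0,0,0],1],[[2,-1,-73],[0,0,0],1]]' 80
python3 -m jog '[[[0,0,0],[0,0,0],1],[[0,0,0],[0,0,0],1],[[0,0,0],[0,0,0],1],[[0,0,4],[0,0,0],1],[[0,0,8],[0,0,0],1],[[0,0,12],[0,0,0],1],[[0,0,16],[0,0,0],1],[[0,0,20],[0,0,0],1]]'
```

```text
time_s: 3.4
eef_pos: [540.4, 168.1, 248.6]
ee_rot: [0.001, 0.698, 0.716, 0.001]
force: [-0.8, 0.3, 1.6]
grip_width: 0.145
time_s: 4.07
eef_pos: [540.3, 167.7, 267.6]
ee_rot: [-0.0, 0.698, 0.716, -0.0]
force: [-0.7, -1.2, -2.4]
grip_width: 0.109
```

```bash
python3 -m jog '[[[0,0,5],[0,0,0],1],[[0,0,12],[0,0,0],1],[[0,0,20],[0,0,0],1],[[0,0,25],[0,0,0],1],[[0,0,30],[0,0,0],1],[[0,0,30],[0,0,0],1],[[0,0,30],[0,0,0],1],[[0,0,30],[0,0,0],1]]'
python3 - <<'E'
from h import *
p=capture("side"); cv2.imwrite("pics/s2.png",cv2.resize(p["color"][100:350,180:500],(800,625))[:600])
P=cloud(p,430,640,60,280,235,300); print(np.histogram(P[:,2],12))
Q=P[P[:,2]<275]; A=np.c_[Q[:,:2],np.ones(len(Q))]; print(np.linalg.lstsq(A,Q[:,2],rcond=None)[0],Q.mean(0))
E
```

```text
time_s: 4.73
eef_pos: [540.2, 167.7, 296.9]
ee_rot: [-0.0, 0.698, 0.716, -0.0]
force: [0.2, 0.7, -3.3]
grip_width: 0.108
(array([ 51, 899, 799,  14,   6,   8,  10,  11,  20,  18,  23,  51]), array([250.60404687, 254.71842429, 258.83280172, 262.94717914,
       267.06155657, 271.17593399, 275.29031142, 279.40468884,
       283.51906627, 287.63344369, 291.74782112, 295.86219854,
       299.97657597]))
[-2.79579283e-03  1.01658639e-04  2.60173738e+02] [538.76638058 152.41769448 258.68295339]
```

View pics/s2.png

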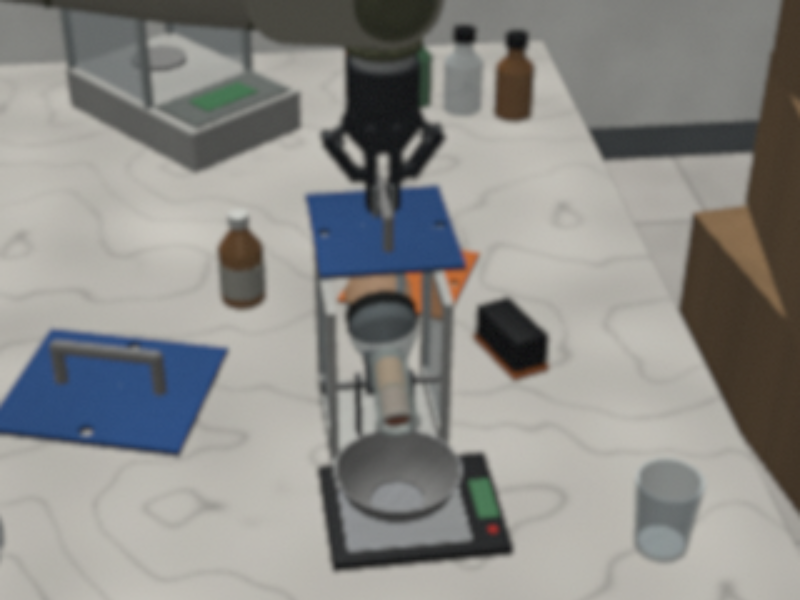

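```bash
python3 -m jog '[[[-1,-8,0],[0,0,0],1],[[-3,-24,0],[0,0,0],1],[[-6,-50,0],[0,0,0],1],[[-9,-80,0],[0,0,0],1],[[-12,-110,0],[0,0,0],1],[[-16,-140,0],[0,0,0],1],[[-19,-170,0],[0,0,0],1],[[-22,-200,0],[0,0,0],1]]'
python3 -m jog '[[[-3,-30,0],[0,0,0],1],[[-6,-60,0],[0,0,0],1],[[-9,-90,0],[0,0,0],1],[[-12,-120,0],[0,0,0],1],[[-16,-150,0],[0,0,0],1],[[-19,-180,0],[0,0,0],1],[[-22,-205,0],[0,0,0],1],[[-25,-225,0],[0,0,0],1]]'
python3 -m jog '[[[-2,-18,-4],[0,0,0],1],[[-4,-36,-15],[0,0,0],1],[[-5,-50,-35],[0,0,0],1],[[-6,-58,-60],[0,0,0],1],[[-6,-60,-88],[0,0,0],1],[[-6,-60,-116],[0,0,0],1],[[-6,-60,-142],[0,0,0],1],[[-6,-60,-162],[0,0,0],1]]'
python3 -m jog '[[[0,0,-18],[0,0,0],1],[[0,0,-34],[0,0,0],1],[[0,0,-46],[0,0,0],1],[[0,0,-56],[0,0,0],1],[[0,0,-64],[0,0,0],1],[[0,0,-70],[0,0,0],1],[[0,0,-74],[0,0,0],1],[[0,0,-76],[0,0,0],1]]'
python3 - <<'E'
from h import *
p=capture("side")
P=cloud(p,390,590,-430,-200,6,40); print(np.histogram(P[:,2],12))
E
```

```text
time_s: 5.45
eef_pos: [517.6, -34.0, 297.2]
ee_rot: [-0.0, 0.698, 0.716, -0.0]
force: [0.7, 0.2, -2.3]
grip_width: 0.113
time_s: 6.12
eef_pos: [492.3, -259.6, 297.0]
ee_rot: [-0.0, 0.699, 0.715, -0.0]
force: [0.3, 0.3, -2.5]
grip_width: 0.108
time_s: 6.78
eef_pos: [486.1, -317.1, 132.9]
ee_rot: [-0.001, 0.698, 0.716, -0.0]
force: [-0.3, -0.4, -2.8]
grip_width: 0.113
time_s: 7.45
eef_pos: [487.3, -317.3, 59.1]
ee_rot: [0.0, 0.698, 0.716, -0.0]
force: [1.2, -0.2, -2.1]
grip_width: 0.11
(array([   3,    1,    2,   74,  743, 1791,  775,   43,    6,    4,    5,
          6]), array([ 6.04422373,  8.87042653, 11.69662932, 14.52283211, 17.34903491,
       20.1752377 , 23.0014405 , 25.82764329, 28.65384608, 31.48004888,
       34.30625167, 37.13245447, 39.95865726]))
```

```bash
python3 -m jog '[[[0,0,-3],[0,0,0],1],[[0,0,-6],[0,0,0],1],[[0,0,-8],[0,0,0],1],[[0,0,-10],[0,0,0],1],[[0,0,-11.5],[0,0,0],1],[[0,0,-12.5],[0,0,0],1],[[0,0,-12.5],[0,0,0],1],[[0,0,-12.5],[0,0,0],1]]'
```

```text
time_s: 8.17
eef_pos: [487.3, -317.2, 46.8]
ee_rot: [0.0, 0.698, 0.716, 0.0]
force: [0.0, 0.5, -2.4]
grip_width: 0.112
```

```bash
python3 -m jog '[[[0,0,-1],[0,0,0],1],[[0,0,-1.5],[0,0,0],1],[[0,0,-2],[0,0,0],1],[[0,0,-2.5],[0,0,0],1],[[0,0,-2.5],[0,0,0],1],[[0,0,-2.5],[0,0,0],1],[[0,0,-2.5],[0,0,0],1],[[0,0,-2.5],[0,0,0],1]]'
```

```text
time_s: 8.83
eef_pos: [487.3, -317.2, 44.3]
ee_rot: [-0.0, 0.698, 0.716, 0.0]
force: [0.2, -0.1, -2.8]
grip_width: 0.112
```

```bash
python3 -m jog '[[[0,0,-1],[0,0,0],1],[[0,0,-1.5],[0,0,0],1],[[0,0,-2],[0,0,0],1],[[0,0,-2.5],[0,0,0],1],[[0,0,-2.5],[0,0,0],1],[[0,0,-2.5],[0,0,0],1],[[0,0,-2.5],[0,0,0],1],[[0,0,-2.5],[0,0,0],1]]'
```

```text
time_s: 9.5
eef_pos: [487.4, -317.3, 43.7]
ee_rot: [0.0, 0.698, 0.716, -0.0]
force: [-6.6, 5.1, 15.3]
grip_width: 0.112
```

```bash
python3 -m jog '[[[0,0,1],[0,0,0],1],[[0,0,1.5],[0,0,0],0.8],[[0,0,1.5],[0,0,0],0.5],[[0,0,1.5],[0,0,0],0.3],[[0,0,1.5],[0,0,0],0.2],[[0,0,1.5],[0,0,0],0.2],[[0,0,1.5],[0,0,0],0.2],[[0,0,1.5],[0,0,0],0.2]]'
python3 -m jog '[[[0,0,5],[0,0,0],0.2],[[0,0,20],[0,0,0],0.2],[[0,0,45],[0,0,0],0.2],[[0,0,75],[0,0,0],0.3],[[0,0,110],[0,0,0],0.5],[[0,0,145],[0,0,0],0.8],[[0,0,180],[0,0,0],1],[[0,0,215],[0,0,0],1]]'
python3 - <<'E'
from h import *
p=capture("side");P=cloud(p,390,590,-430,-200,-10,20);bar(P);bar(cloud(p,390,590,-430,-200,35,60))
p=capture("top");bar(cloud(p,390,590,-430,-200,6,14));bar(cloud(p,390,590,-430,-200,35,60))
for q in ("flask_tap","flask_mouth","stand","cup","piece0","piece1"):
  for n in ("top","side"):
    p=capture(n)
    for r in place_of(p,q)[:2]:
        v,u=r["centre"]; print(n,q,round(r["p"],2),u,v,onplane(p,u,v,190).round(1))
    if q=="flask_tap": cv2.imwrite(f"pics/{n}3.png",p["color"])
a,b=cv2.imread("pics/top3.png")[120:320,200:500],cv2.imread("pics/side3.png")[170:370,230:530]
cv2.imwrite("pics/c3.png",np.vstack([cv2.resize(a,(450,300)),cv2.resize(b,(450,300))]))
E
```

```text
time_s: 10.17
eef_pos: [487.3, -317.2, 43.2]
ee_rot: [-0.0, 0.698, 0.716, 0.0]
force: [0.8, -0.2, 0.2]
grip_width: 0.801
time_s: 10.83
eef_pos: [487.0, -316.9, 260.6]
ee_rot: [0.0, 0.698, 0.716, 0.0]
force: [-0.1, 0.3, 0.8]
grip_width: 0.131
n 7547 mean [ 489.  -329.5    3.2] rect 490.0 -315.0 230 200 90.0 axis deg 89.3 zmax 19.8
n 222 mean [ 486.8 -325.7   46.5] rect 486.8 -319.8 12 103 1.8 axis deg 91.6 zmax 52.2
n 1618 mean [ 498.7 -297.     8.9] rect 490.5 -314.4 195 204 87.2 axis deg 137.5 zmax 14.0
n 122 mean [ 487.6 -306.4   48.7] rect 488.2 -308.5 11 87 1.4 axis deg 92.8 zmax 56.6
top flask_tap 0.57 274.2 218.7 [529.2 170.8 190. ]
side flask_tap 0.18 339.3 301.5 [ 515.9 -191.4  190. ]
top flask_mouth 0.64 324.9 218.5 [531.2  43.7 190. ]
side flask_mouth 0.67 331.5 405.3 [ 470.1 -464.5  190. ]
top stand 0.7 290.2 224.7 [514.6 130.6 190. ]
top cup 0.55 336.0 222.1 [522.4  15.8 190. ]
```

View pics/c3.png

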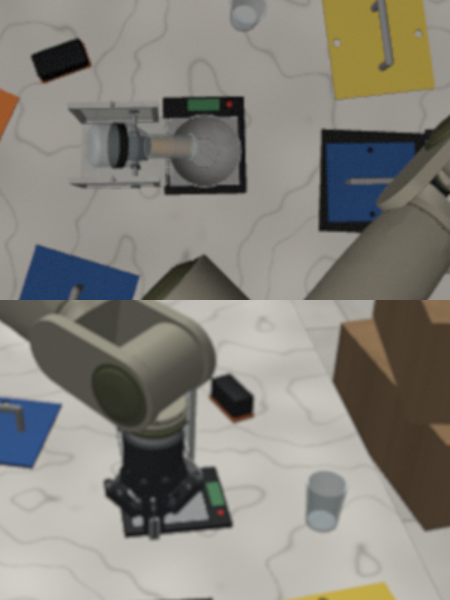

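```bash
python3 -m jog '[[[1,8,10],[0,0,0],1],[[3,26,25],[0,0,0],1],[[6,52,40],[0,0,0],1],[[9,84,55],[0,0,0],1],[[13,118,60],[0,0,0],1],[[17,152,60],[0,0,0],1],[[20,186,60],[0,0,0],1],[[24,220,60],[0,0,0],1]]'
python3 -m jog '[[[4,34,0],[0,0,0],1],[[8,68,0],[0,0,0],1],[[11,102,0],[0,0,0],1],[[15,136,0],[0,0,0],1],[[19,170,0],[0,0,0],1],[[23,204,0],[0,0,0],1],[[26,234,0],[0,0,0],1],[[28,256,0],[0,0,0],1]]'
python3 - <<'E'
from h import *
s=sensors.sense();print(s["time_s"],s["eef_pos"],s["grip_width"])
p=capture("wrist"); im=p["color"].copy()
for q in ("flask_tap","flask_mouth","flask","stand"):
  for r in place_of(p,q)[:2]:
    v,u=r["centre"];print(q,r["p"],u,v,onplane(p,u,v,190),world(p,u,v)); cv2.circle(im,(int(u),int(v)),4,(0,0,255),1);cv2.putText(im,q,(int(u)+4,int(v)),0,.4,(0,0,255),1)
P=cloud(p,534,544,60,260,100,230)
for y in range(100,250,8):
    z=P[abs(P[:,1]-y)<4][:,2]; print(y,len(z),np.median(z).round(1) if len(z) else "",end="; ")
cv2.imwrite("pics/w4.png",im)
p=capture("top");P=cloud(p,390,590,-430,-200,-5,20);bar(P[P[:,2]>6]);bar(cloud(p,390,590,-430,-200,35,60))
E
```

```text
time_s: 12.8
eef_pos: [511.0, -95.1, 319.4]
ee_rot: [0.001, 0.698, 0.716, 0.0]
force: [0.6, -0.7, -0.5]
grip_width: -0.003
time_s: 13.47
eef_pos: [538.7, 161.7, 319.2]
ee_rot: [0.0, 0.698, 0.716, 0.0]
force: [0.3, 0.5, -0.7]
grip_width: 0.003
13.4667 [538.7499015  161.73905548 319.1524875 ] 0.0028346029129878896
flask_tap 0.79 317.8 228.1 [539.35313146 164.51321564 190.        ] [539.36137974 164.12840121 188.76251381]
flask_mouth 0.31 483.7 75.4 [638.05903104 264.91427099 190.        ] [692.66633831 276.47252392  51.56526284]
flask 0.98 318.0 218.8 [539.3119449 171.1916217 190.       ] [539.30285517 171.58957225 191.39765939]
stand 0.25 316.1 219.1 [538.01496161 170.94242462 190.        ] [538.01460486 171.01481841 190.2533861 ]
100 84 148.4; 108 51 151.3; 116 61 162.8; 124 65 172.0; 132 104 177.5; 140 109 180.2; 148 124 185.6; 156 153 188.3; 164 135 189.1; 172 144 192.0; 180 159 194.9; 188 174 197.7; 196 207 196.7; 204 245 187.0; 212 212 165.8; 220 116 147.8; 228 0 ; 236 0 ; 244 0 ; n 2213 mean [ 488.  -313.7    9.1] rect 490.1 -314.8 225 197 89.4 axis deg 94.6 zmax 19.3
n 157 mean [ 487.7 -316.    48.2] rect 488.6 -315.4 12 101 0.5 axis deg 91.7 zmax 55.6
```

View pics/w4.png

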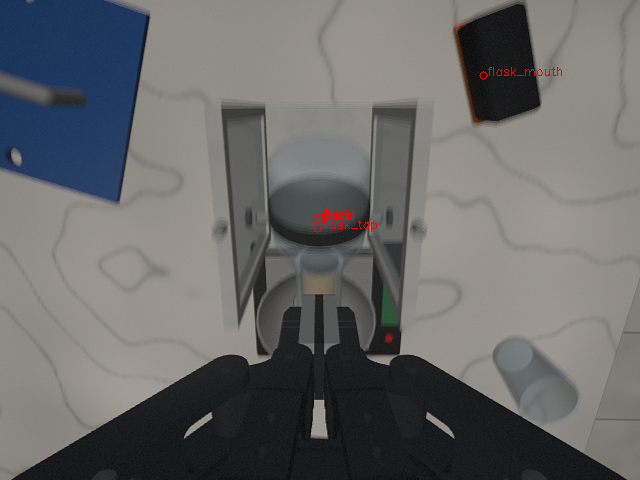

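```bash
python3 -m jog '[[[0,2,-15],[0,0,0],1],[[0,4,-40],[0,0,0],1],[[0,4,-65],[0,0,0],1],[[0,4,-85],[0,0,0],1],[[0,4,-97],[0,0,0],1],[[0,4,-103],[0,0,0],1],[[0,4,-105],[0,0,0],1],[[0,4,-105],[0,0,0],1]]'
python3 -m jog '[[[0,0,-0.5],[0,0,0],1],[[0,0,-1],[0,0,0],1],[[0,0,-1.5],[0,0,0],1],[[0,0,-2],[0,0,0],1],[[0,0,-2.5],[0,0,0],1],[[0,0,-3],[0,0,0],1],[[0,0,-3],[0,0,0],1],[[0,0,-3],[0,0,0],1]]'
```

```text
time_s: 14.43
eef_pos: [539.5, 162.3, 213.7]
ee_rot: [0.0, 0.699, 0.716, 0.0]
force: [0.3, -0.1, 0.6]
grip_width: 0.001
time_s: 15.1
eef_pos: [539.3, 162.8, 210.3]
ee_rot: [-0.0, 0.698, 0.716, -0.0]
force: [0.6, 0.1, 0.1]
grip_width: 0.002
```

```bash
python3 -m jog '[[[0,3,0],[0,0,0],1],[[0,3,-0.5],[0,0,0],1],[[0,3,-1],[0,0,0],1],[[0,3,-1.5],[0,0,0],1],[[0,3,-2],[0,0,0],1],[[0,3,-2],[0,0,0],1],[[0,3,-2],[0,0,0],1],[[0,3,-2],[0,0,0],1]]'
```

```text
time_s: 15.77
eef_pos: [539.5, 166.3, 209.3]
ee_rot: [0.0, 0.698, 0.716, 0.001]
force: [-1.1, 0.6, 7.3]
grip_width: 0.002
```

```bash
python3 -m jog '[[[0,0,8],[0,0,0],1],[[0,0,8],[0,0,0],1],[[0,0,8],[0,0,0],1],[[0,0,-2.5],[0,0,0],1],[[0,0,12],[0,0,0],1],[[0,0,12],[0,0,0],1],[[0,0,12],[0,0,0],1],[[0,0,12],[0,0,0],1]]'
cat > look.py <<'E'
from h import *
import sys
p=capture("side"); c=p["color"][230:340,290:390]; cv2.imwrite(f"pics/{sys.argv[1]}.png",cv2.resize(c,(600,660),interpolation=cv2.INTER_CUBIC)[:600])
for q in ("piece0","piece1","flask_mouth","cup"):
    for r in place_of(p,q)[:2]: 
        v,u=r["centre"];print(q,round(r["p"],2),u,v,world(p,u,v).round())
E
python3 look.py t1
```

```text
time_s: 16.43
eef_pos: [539.1, 165.7, 219.5]
ee_rot: [-0.0, 0.698, 0.716, -0.0]
force: [-0.3, 0.5, 1.0]
grip_width: 0.001
piece0 0.59 338.9 265.9 [540.  22. 120.]
piece1 0.59 338.9 265.9 [540.  22. 120.]
flask_mouth 0.89 341.4 270.1 [547.  21. 106.]
cup 0.73 339.1 300.6 [539.  -0.  20.]
cup 0.57 333.6 275.3 [531.  70.  51.]
```

View pics/t1.png

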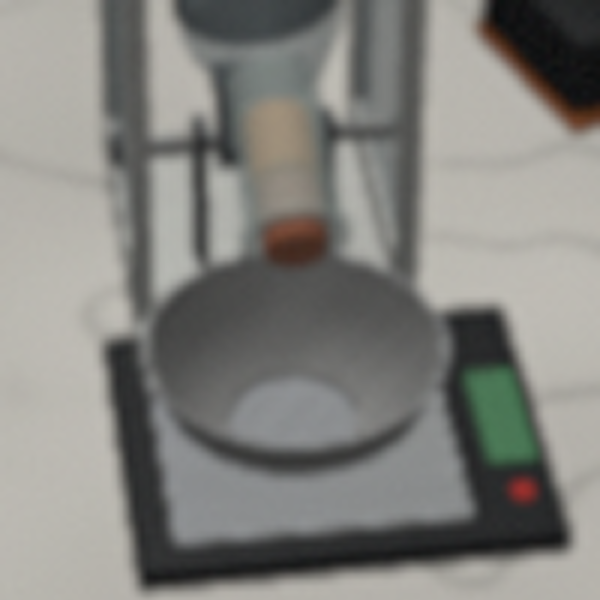

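```bash
for i in 1 2; do python3 -m jog '[[[0,0,-4],[0,0,0],1],[[0,0,-4],[0,0,0],1],[[0,0,-14.5],[0,0,0],1],[[0,0,0],[0,0,0],1],[[0,0,0],[0,0,0],1],[[0,0,0],[0,0,0],1],[[0,0,0],[0,0,0],1],[[0,0,0],[0,0,0],1]]' | grep -E "time|force|pos"; done
python3 look.py t2
```

```text
time_s: 17.35
eef_pos: [539.1, 165.8, 219.6]
force: [-0.2, 0.0, -0.1]
time_s: 18.02
eef_pos: [539.1, 165.8, 219.6]
force: [-0.3, -0.1, 0.5]
piece0 0.51 340.6 292.5 [543.   2.  46.]
piece1 0.51 340.6 292.5 [543.   2.  46.]
flask_mouth 0.89 340.5 271.9 [547.  41.  84.]
flask_mouth 0.45 384.8 243.2 [704. 232.  29.]
cup 0.61 337.0 303.2 [532.  -6.  16.]
```

View pics/t2.png

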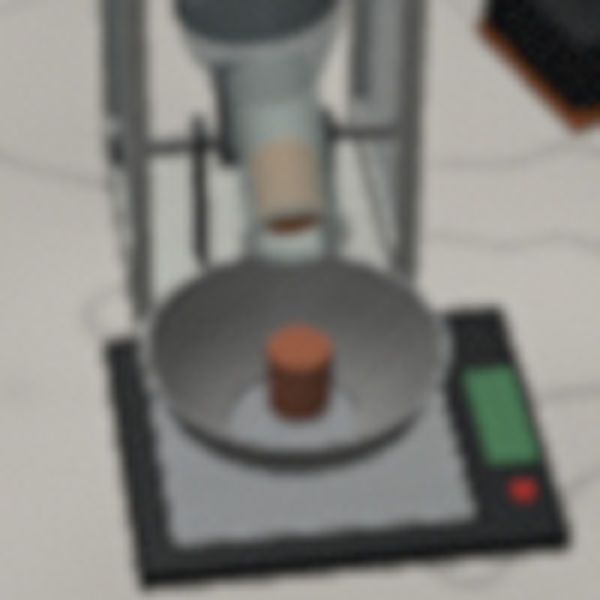

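```bash
for i in 1 2; do python3 -m jog '[[[0,0,-4],[0,0,0],1],[[0,0,-4],[0,0,0],1],[[0,0,-14.5],[0,0,0],1],[[0,0,0],[0,0,0],1],[[0,0,0],[0,0,0],1],[[0,0,0],[0,0,0],1],[[0,0,0],[0,0,0],1],[[0,0,0],[0,0,0],1]]' | grep -E "time|force|pos"; done
python3 look.py t3
```

```text
time_s: 18.93
eef_pos: [539.1, 165.8, 219.6]
force: [0.1, -0.1, 0.5]
time_s: 19.6
eef_pos: [539.1, 165.7, 219.6]
force: [0.2, -0.8, 0.1]
piece0 0.66 337.8 290.3 [536.   7.  50.]
piece0 0.53 338.5 268.6 [539.  20. 113.]
piece1 0.66 337.8 290.3 [536.   7.  50.]
piece1 0.53 338.5 268.6 [539.  20. 113.]
flask_mouth 0.94 341.5 272.1 [547.  20. 101.]
flask_mouth 0.27 331.5 402.8 [ 482. -348.   47.]
cup 0.73 336.7 301.0 [532.  -4.  22.]
```

View pics/t3.png

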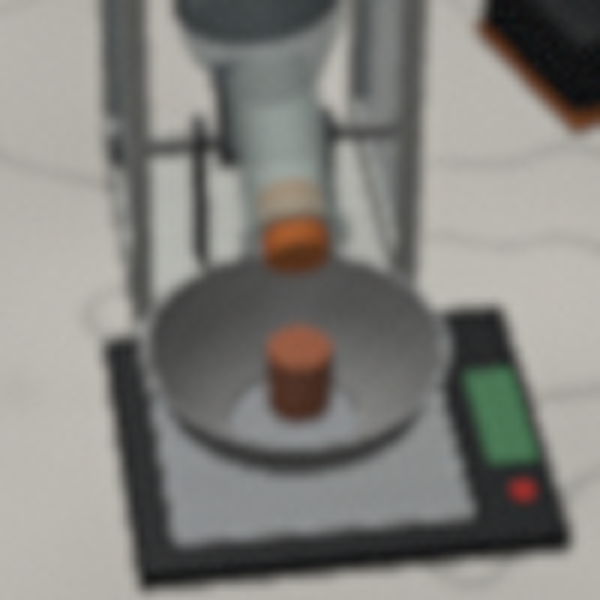

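```bash
python3 -m jog '[[[0,0,-4],[0,0,0],1],[[0,0,-4],[0,0,0],1],[[0,0,-14.5],[0,0,0],1],[[0,0,0],[0,0,0],1],[[0,0,0],[0,0,0],1],[[0,0,0],[0,0,0],1],[[0,0,0],[0,0,0],1],[[0,0,0],[0,0,0],1]]' | grep -E "time|force|pos"
python3 look.py t4
```

```text
time_s: 20.52
eef_pos: [539.1, 165.8, 219.6]
force: [-0.1, 1.6, -0.0]
piece0 0.6 338.1 294.4 [536.   5.  37.]
piece0 0.5 338.3 282.1 [537.   9.  76.]
piece1 0.6 338.1 294.4 [536.   5.  37.]
piece1 0.5 338.3 282.1 [537.   9.  76.]
flask_mouth 0.63 339.9 272.2 [545.  40.  84.]
cup 0.97 337.0 301.0 [533.  -2.  21.]
cup 0.5 338.9 290.3 [538.   4.  52.]
```

View pics/t4.png

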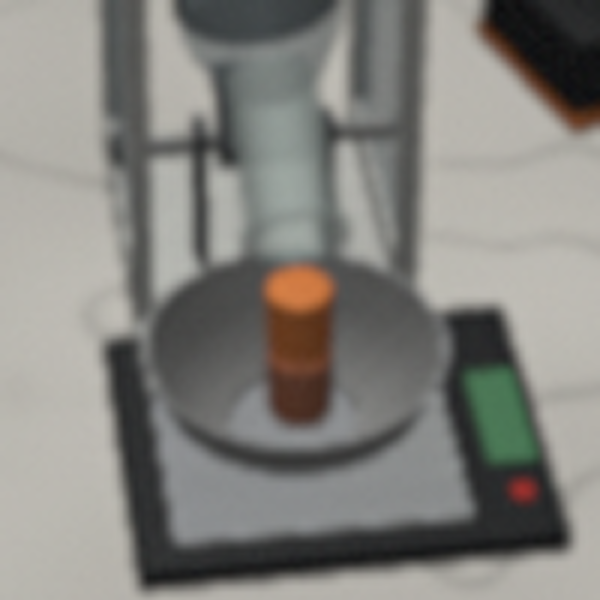

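```bash
python3 -m jog '[[[0,0,8],[0,0,0],1],[[0,0,20],[0,0,0],1],[[0,0,35],[0,0,0],1],[[0,0,50],[0,0,0],1],[[0,0,65],[0,0,0],1],[[0,0,80],[0,0,0],1],[[0,0,90],[0,0,0],1],[[0,0,90],[0,0,0],1]]' | grep -E "time|force|pos"
python3 -m jog '[[[0,0,0],[0,0,0],1],[[0,0,0],[0,0,0],1],[[0,0,0],[0,0,0],1],[[0,0,0],[0,0,0],1],[[0,0,0],[0,0,0],1],[[0,0,0],[0,0,0],1],[[0,0,0],[0,0,0],1],[[0,0,0],[0,0,0],1]]' | grep -E "time|force|pos"
python3 look.py t5; python3 - <<'E'
from h import *
for n in ("side","top"):
    p=capture(n); h=cv2.cvtColor(p["color"],cv2.COLOR_BGR2HSV)
    m=(h[...,0]<16)&(h[...,1]>120); v,u=np.nonzero(m); W=np.array([world(p,a,b) for a,b in zip(u,v)])
    k=(abs(W[:,0]-536)<60)&(abs(W[:,1]-0)<70); W=W[k]
    if len(W): print(n,len(W),W.mean(0).round(1),"z pct",np.percentile(W[:,2],[2,25,50,75,98]).round(1))
    r=cut_out(p,"cup")[0]; print(r["box"],"p",r["p"])
    C=cloud(p,450,620,-90,90,55,70); (bar(C) if len(C)>5 else 0)
    P=cloud(p,390,590,-430,-200,35,60); bar(P)
E
```

```text
time_s: 21.43
eef_pos: [539.8, 165.9, 312.8]
force: [0.3, -0.2, 0.6]
time_s: 22.1
eef_pos: [539.3, 165.8, 310.2]
force: [-0.2, -0.8, -0.3]
piece0 0.69 344.5 284.1 [553.   6.  71.]
piece0 0.68 338.6 294.3 [537.  -1.  43.]
piece1 0.69 344.5 284.1 [553.   6.  71.]
piece1 0.68 338.6 294.3 [537.  -1.  43.]
flask_mouth 0.58 340.3 270.2 [546.  40.  90.]
flask_mouth 0.27 333.7 405.4 [ 486. -355.   48.]
cup 0.78 337.2 301.9 [534.   2.  14.]
side 220 [540.3   8.6  64.1] z pct [29.4 48.7 67.7 81.8 86.4]
[311.7, 271.0, 366.0, 309.8] p 0.89
n 269 mean [537.6   9.2  59.4] rect 539.1 13.8 151 134 89.7 axis deg 115.6 zmax 69.9
n 220 mean [ 486.7 -325.2   46.4] rect 486.8 -319.3 12 103 1.1 axis deg 91.5 zmax 52.8
top 69 [541.6  14.8  83.1] z pct [49.4 82.4 85.8 88.3 91.7]
[315.4, 194.4, 358.6, 244.6] p 0.62
n 269 mean [541.8  -1.3  60.6] rect 539.5 6.7 128 134 84.3 axis deg -179.0 zmax 69.3
n 155 mean [ 487.7 -316.6   48.3] rect 488.6 -315.1 12 99 0.8 axis deg 91.8 zmax 59.0
```

View pics/t5.png

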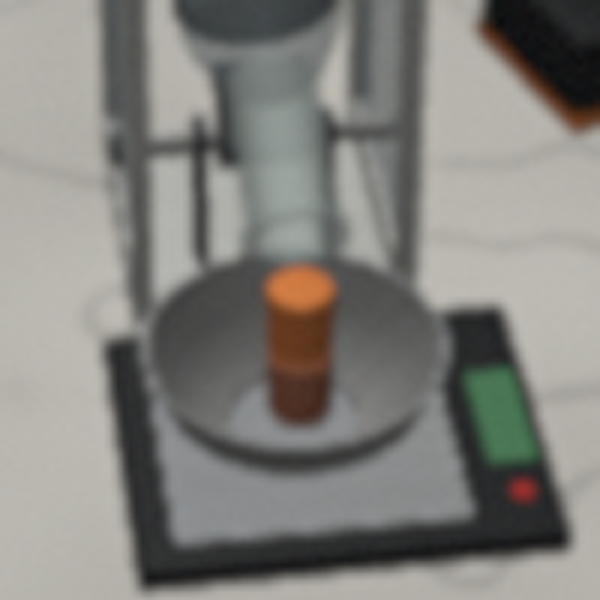

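```bash
python3 -c "from rig import ctrl; print(ctrl.finish_job())"
```

```text
the job is handed in; nothing more can be done
None
```

The job is done and handed in. The cover is on the mat and both ceramic pieces are in the bowl. The hand-in reports no verdict, so what follows is from my own checks.

- **Cover:** I lifted it by its handle and set it down under control. It lies flat, handle up, and its centre is within about 5 mm of the mat's centre.
- **Taps:** Five short taps with closed fingers freed both pieces. The reddish piece fell on the third tap at the latest (I checked after taps 1 and 3) and the orange one on the fifth. The force at each tap's peak was not recorded. A slow press before tapping read 7 N.
- **Pieces:** The orange piece landed standing on the reddish one, and the stack did not move between the last two pictures. Its top is about 86 mm above the bench. That puts the orange piece's centre about 54 mm above the bowl's underside, inside the 62 mm limit. Both pieces are about 10 mm from the bowl's axis.
- **Robot and time:** The arm is about 90 mm clear above the stand and touching nothing, at about 22 s on the clock.
- **Bystanders:** I did not re-measure the bottle, beaker or timer. The arm made no contact near them.
- **Disagreement:** The last network reading put the orange piece about 15 mm to one side. The picture and the depth points showed it upright on the stack, and I went by those.

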